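# Hold a sample slide flush on the leaning stage

## Task

Flick open the green flip cap in the tube rack, draw out the metal sample slide that stands in that tube, and lay the slide's lower half lengthways against the middle of the stage's sprung brass face, tilted to match its lean so that it lies flush, pressing gently so that the face sinks part of its travel but never to its stop. Finish while still gripping the slide and holding it pressed flush there, with nothing but the slide touching the stage; keep the red and yellow caps shut and leave the hammer, the offcut and the tin where they are.

Things in the scene. Friction and masses are not known exactly. Their poses are not given: they have to be found in the camera images.
- rack: Fixed blue tube rack, base 90 x 230 x 12 mm, holding three upright flip-cap tubes in a row along its y axis, 70 mm apart, one of them at the middle. Origin under the rack on the bench; z up. It has a random place and yaw; the order of the three tubes varies.
- tube_green: Fixed upright white tube with the green cap; holds the slide. Origin: slot axis at the tube's underside, 12 mm above the bench. x points from the front to the hinge, z up. Outside: x -25 to 15, y -11 to 11, z 0 to 70 mm (rim). Slot 24.5 (x) by 8 mm (y), floor at z = 6 mm; the slide stands out 24 mm above the rim, under the cap.
- cap_green (a joint): Green cap's hinge: 0 shut, grows as it tips up and back to the tube's +x side, stop 2.4 rad. Hollow box 40 (x) by 22 by 29 mm high on the rim, hinged at its rear lower edge; its front wall goes on upward as a thumb plate to 50 mm above the rim. 15 g, free hinge: shut fingertips pushing the plate towards the hinge and upward past about 1.2 rad make it fall open by itself.
- cap_green_hinge (a point): Point on the green cap's hinge line: 15 mm along +x of the tube from the slot's axis, at the rim (70 mm above the tube's origin). Its axes turn with the cap.
- cap_red (a joint): Hinge of the similar red cap on another tube of the rack, 0 shut; to be kept shut.
- cap_yellow (a joint): Hinge of the similar yellow cap on the third tube of the rack, 0 shut; to be kept shut.
- slide: Loose aluminium slide with an orange band 60 to 64 mm from its lower end: a flat bar 22 mm wide (x), 5 mm thick (y), 88 mm long (z). About 40 g. Origin at the centre of its lower end, z to the upper end. It starts standing in the green tube, axes nearly as the tube's. The top 24 mm can be gripped across the 5 mm.
- slide_foot (a point): Point on the slide's axis in the middle of its lower half, 22 mm from the lower end; this point goes over the middle of the stage face. Axes as the slide's.
- stage: Fixed grey base 100 x 90 x 16 mm with two cheeks carrying a leaning dark backing plate 46 mm wide. Origin under its centre on the bench, z up; the brass face looks to its +x side (away from the robot at yaw 0). Random place and yaw. Pivot 40 mm above the origin; its friction holds against gentle pressing.
- stage_tilt (a joint): Lean of the stage's backing plate and brass face from upright, top backwards to the base's -x side, 0.2 to 0.6 rad, different each time; stays as set.
- stage_face (a joint): How far the sprung brass face is sunk along its own normal: 0 out, 0.010 m at its stop. Spring 0.8 N/mm with 1.6 N of preload. Sinking about 4 to 5 mm (some 5 N) is right.
- face_mid (a point): Middle of the brass face's surface: flat, 36 mm wide (y), 44 mm long up the slope (z), 60 mm up the slope from the pivot and 14 mm in front of it. x is the outward normal, z points up the slope; moves with the face. Nothing stands in front of it; the backing plate reaches 2 mm above its upper edge.
- hammer: Bystander: hammer with a wooden handle, 260 mm long, lying on the bench; origin at its underside near the middle.
- offcut: Bystander: bent aluminium offcut, an L of 50 x 70 mm with a 34 mm high flange; origin under its centre.
- tin: Bystander: small red tin, 56 mm in diameter, 75 mm high; origin under its centre.
There are look-alikes about, which are no part of the job. There is more than one size of the stage; the job needs the middle-sized.

How it is judged:
On the way, in this order (a step that is already met when the one before it is completed fails the run):
1. the green cap is tipped well open while the slide still stands in its tube (value of joint cap_green above 1.4 rad and z of slide in the frame of tube_green below 0.015 m), for 0.2 s.
2. the slide is drawn clear of the tube in the gripper (z of slide in the frame of tube_green above 0.072 m and contact force between the fingers and slide above 2 N), for 0.2 s.
At the end, for the whole second after the job is handed in: Gripped slide presses the face: flush within 4 deg, lengthways within 8.5 deg, slide_foot within 8 mm sideways and 12 mm lengthways of its middle; face sunk 1.5 to 8.5 mm, slide force over 2 N; slide still; no finger or arm on the stage; red and yellow caps under 0.3 rad (angle between the y axis of slide and the x axis of face_mid, either way round below 0.07 rad and angle between the z axis of slide and the z axis of face_mid, either way round below 0.15 rad and y of slide_foot in the frame of face_mid between -0.008 and 0.008 m and z of slide_foot in the frame of face_mid between -0.012 and 0.012 m and x of slide_foot in the frame of face_mid between 0 and 0.005 m and value of joint stage_face between 0.0015 and 0.0085 m and contact force between slide and stage above 2 N and contact force between the fingers and slide above 2 N and contact force between each of the arm, the fingers and stage below 0.3 N and linear speed of slide below 0.02 m/s and value of joint each of cap_red, cap_yellow below 0.3 rad); the arm keeps its last pose, push and grip.
It fails at once if the sprung face is pressed to its stop (value of joint stage_face above 0.0097 m).
It fails at once if the red or yellow cap is opened (value of joint any of cap_red, cap_yellow above 0.5 rad).
It fails at once if hammer, offcut or tin is shifted by more than 20 mm (distance of any of hammer, offcut, tin from where it was at the start of the episode above 0.02 m).
It also fails if it takes over 46 s, if anything falls off the work surface, if the arm or the gripper's body presses on something with over 40 N, if the wrist force passes 120 N, or if a joint passes its speed limit or range.

## Robot

A 6-joint arm with a two-finger parallel gripper is mounted at the origin on the work surface. World frame = base frame: x ahead of the robot, y to its left, z up, the work surface at z = 0. Lengths are in m, angles in rad, forces in N, time in s.
With the tool pointing down it reaches from about 0.425 to 0.95 m from the base axis. Payload 3.5 kg.
Tool frame: the origin (TCP) lies midway between the tips of the shut fingers; the grasp point (between the pads) lies 19 mm behind it; z points along the fingers, y is the line along which they close (so a half turn about z gives the same grasp; the last joint's range is limited). The gripper opens to 85 mm and grips with 20 to 120 N. Pads are 22 mm wide; open, the fingers measure 114 mm over their backs; the gripper's body (76 mm by 85 mm) begins 54 mm behind the grasp point. The pads swing forward as they close: fully open they stand 13 mm farther back than shut.
Start: joints at [1.092, 0.286, 1.577, -0, 1.279, -0.15], TCP at [0.218, 0.639, 0.231] pointing down, gripper open.
Joint ranges: [-2.77, 2.77], [-0.9, 2.22], [0.21, 2.48], [-1.53, 4.67], [0.24, 2.81], [-2.84, 2.84]. Speed limits (rad/s): [2.79, 2.79, 3.14, 3.14, 3.14, 3.14].

## Interface

Orientations are given as a unit quaternion [x, y, z, w].
In Python, from plant import get_state, read_camera, ctrl gives the robot as it stands.
- The arm moves only by the shell command python3 -m crank 'ROWS' [FORCE]. ROWS is JSON, a list of rows, each a list of 3 entries, a list of its own where there are three numbers: the shift along the tool's x, y, z in mm, then the turn about the tool's z in degrees, then the closure in counts, from 0 (fully open) to 255 (shut). In form: [[[tx, ty, tz], yaw, claw], ...]. A call has 1 to 10 rows; each row is the pose to reach, as a shift and turn from the pose commanded when the call began, along the tool's axes at that moment; what a row does not reach only later rows make up. A row lasts 1/10 s, in which the tool goes at most 50 mm and 8.59 degrees, less where a joint would pass 70% of its speed; a pose out of reach is approached as far as the arm can. A call with a gripper value outside its range is refused whole. The fingers move at their own pace and stop on an object; FORCE is the grip in N (left out, the last holds). Time passes only in rows, so rows that repeat a pose let the fingers close. It gives the time, the measured TCP pose, the force, the opening and the grip force at its end, in the units of the state.
- get_state(): the state, without advancing time (a new reading comes with each control period).
- read_camera(name): name is "scene" or "top" or "wrist"; returns a dict with "frame" (400x640x3 uint8, blue, green, red), "range_z" (400x640 float32, m along the optical axis (not along the pixel's ray), 0 where there is no reading), "vfov" (degrees; the focal length in pixels is half the picture's height over the tangent of half this angle, whatever the lens; pixels are square), "cx", "cy" (the principal point, pixels), "k1" (the pictures are not rectified: a ray, as slopes to the right and down, at radius r is drawn at 1 + k1 r^2 times it, then the intrinsics apply), "origin" and "orientation" of the camera in the world. Camera axes: x right, y down, z forward; pixel columns grow to the right and rows downward; lengths in m; the calibration is good to about 2 mm. A picture is of the moment at which its call begins.
- ctrl.sign_off(): hands the job in; it is judged then, once.
The state is a dict: "time": time; "qpos": joint angles; "dq": joint speeds; "joint_efforts": joint torques, N m; "eef_pos": TCP position; "tcp_rot": TCP orientation; "contact_force": force on the tool from outside, world axes, zero at the start; "wrist_torque": the same for the moment, N m; "opening": opening from 0.0 (shut) to 1.0 (fully open); "finger_force": force on a finger pad.
Only numpy, scipy, OpenCV 4.12 (cv2) and the standard library are available. Lean on these libraries where they do the work, as an engineer would, in place of code of your own. Each camera call takes 0.05 s, during which the arm holds its last target. There are 200 camera calls.

## Working session

There is one attempt and no reset: what is moved stays moved. The work goes in short steps, Python scripts to look and compute and a shell command to move; the robot and the scene stay as the last step left them, time stands still between calls to the robot, and variables do not carry over. Pictures are saved under pics/ and viewed, at most 10 in all, crops included, and the job is handed in when it is done.

```bash
mkdir -p pics
cat > h.py <<'E'
import numpy as np, cv2, pickle
from scipy.spatial.transform import Rotation as R
def grab(name, tag):
    from plant import read_camera
    c=read_camera(name); pickle.dump(c,open(f'pics/{tag}.pkl','wb')); cv2.imwrite(f'pics/{tag}.png',c['frame']); return c
def load(tag): return pickle.load(open(f'pics/{tag}.pkl','rb'))
def cloud(c):
    h,w=c['range_z'].shape; f=h/2/np.tan(np.radians(c['vfov'])/2)
    u,v=np.meshgrid(np.arange(w),np.arange(h))
    K=np.array([[f,0,c['cx']],[0,f,c['cy']],[0,0,1.]])
    p=cv2.undistortPoints(np.stack([u,v],-1).reshape(-1,1,2).astype(np.float64),K,np.array([c['k1'],0,0,0.])).reshape(h,w,2)
    z=c['range_z']; P=np.dstack([p[...,0]*z,p[...,1]*z,z])
    W=P@R.from_quat(c['orientation']).as_matrix().T+np.array(c['origin']); W[z==0]=np.nan
    return W
E
python3 - <<'E'
from h import *
from plant import get_state
a=grab('scene','s0');b=grab('top','t0');c=grab('wrist','w0')
for x in(a,b,c): print(x['origin'],x['orientation'],x['vfov'],x['k1'],x['cx'],x['cy'])
print(get_state())
E
```

```text
[ 1.51802758 -0.0691631   0.92573707] [ 0.65285907  0.64062323 -0.28162223 -0.28994108] 46.52057209208559 -0.08373156445146254 320.4903009778265 198.6558294314663
[ 0.44498806 -0.06708384  0.90722092] [ 0.70580662 -0.70238283  0.06535084 -0.06499723] 57.29141652787991 -0.05515730593092998 323.90560479711655 197.34098430672003
[0.15101523 0.66146611 0.37196726] [0.80492418 0.57644522 0.0809159  0.11515463] 59.91618622127569 -0.06572917814182029 321.7958404171694 198.67589311087607
{'time': 0.15, 'qpos': array([ 1.09200392e+00,  2.87044237e-01,  1.57780034e+00, -1.37256597e-05,
        1.27863427e+00, -1.49988289e-01]), 'dq': array([-0.000327  , -0.00333168, -0.00222804,  0.00156548,  0.00104605,
       -0.00039953]), 'joint_efforts': array([ 3.98119910e-04, -4.06608796e+01, -2.93141717e+01, -1.28798447e-04,
        3.92634713e-03, -5.13093099e-06]), 'eef_pos': array([0.21769869, 0.63839959, 0.23023208]), 'tcp_rot': array([ 1.63660454e-01,  9.86516278e-01, -8.98902317e-04, -2.85391965e-04]), 'contact_force': array([-0.98301808, -0.1952764 , -0.89472202]), 'wrist_torque': array([-0.01469184, -0.02563909, -0.0530042 ]), 'finger_force': 0.0, 'opening': 1.0006991337894702}
```

View pics/t0.png

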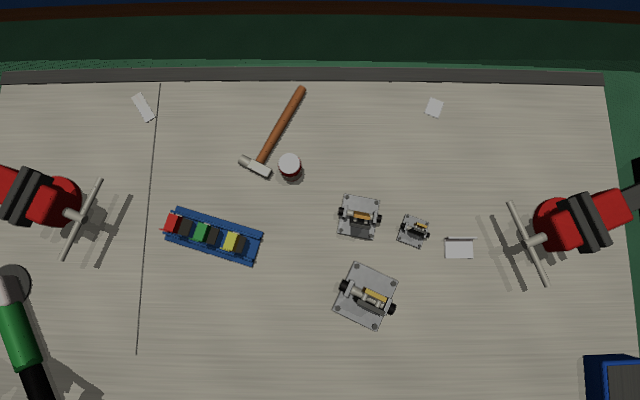

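View pics/s0.png

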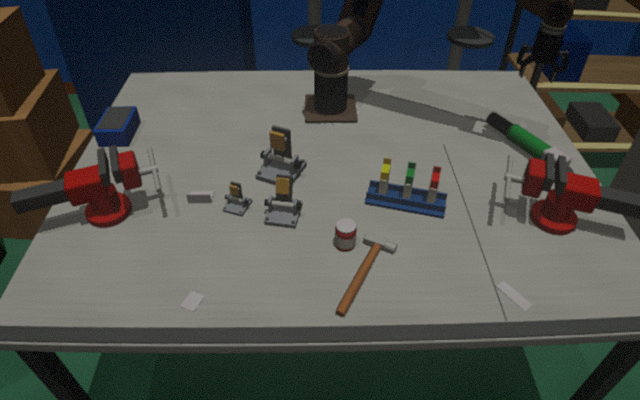

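The top picture shows the rack at (213,236), with the green cap at (200,232). The three stages are at (359,216), (413,230) and (365,295), and the tin is at (290,165). The scene view shows the cap plates facing the camera side. Next I'll measure from depth.

```bash
cat > m1.py <<'E'
from h import *
for tag in('t0','s0'):
    c=load(tag); W=cloud(c); hsv=cv2.cvtColor(c['frame'],cv2.COLOR_BGR2HSV)
    H,S,V=hsv[...,0],hsv[...,1],hsv[...,2]
    box=(lambda x0,x1,y0,y1:(W[...,0]>x0)&(W[...,0]<x1)&(W[...,1]>y0)&(W[...,1]<y1))
    print(tag,'table z',np.nanmedian(W[...,2][box(.3,.9,-.4,.4)]))
    yx={'t0':(slice(195,275),slice(155,275)),'s0':(slice(150,220),slice(360,455))}[tag]
    m0=np.zeros(H.shape,bool); m0[yx]=True
    for n,m in dict(blue=(H>100)&(H<125)&(S>120),green=(H>45)&(H<85)&(S>100),red=((H<8)|(H>172))&(S>130),yellow=(H>20)&(H<35)&(S>120)).items():
        P=W[m&m0]; P=P[~np.isnan(P[:,0])]
        print(n,len(P),'mean',P.mean(0).round(4),'min',P.min(0).round(3),'max',P.max(0).round(3))
        if n!='blue':
            top=P[P[:,2]>P[:,2].max()-.006]; print('   top',top.mean(0).round(4), top.min(0).round(3),top.max(0).round(3))
        else:
            Q=P[P[:,2]<.02]; r=cv2.minAreaRect((Q[:,:2]*1000).astype(np.float32)); print('   rect',r,'z',np.median(Q[:,2]))
# stage bases
c=load('t0'); W=cloud(c)
for n,(v0,v1,u0,u1) in dict(A=(185,247,328,388),B=(205,255,392,435),C=(255,335,325,402)).items():
    P=W[v0:v1,u0:u1].reshape(-1,3); P=P[(P[:,2]>.008)&(P[:,2]<.03)]
    print(n,len(P),np.median(P[:,2]),cv2.minAreaRect((P[:,:2]*1000).astype(np.float32)))
E
python3 m1.py
python3 - <<'E'
from h import *
a=load('t0')['frame'];b=load('s0')['frame']
t=lambda i,v0,v1,u0,u1,s:cv2.resize(i[v0:v1,u0:u1],(400,300),interpolation=cv2.INTER_CUBIC)
cv2.imwrite('pics/crop1.png',np.vstack([np.hstack([t(a,195,270,160,260,4),t(a,180,255,325,425,4)]),np.hstack([t(b,150,225,358,458,4),t(b,165,240,215,315,4)])]))
E
```

```text
t0 table z -0.00012337020022101797
blue 2049 mean [0.5116 0.1905 0.0167] min [ 0.443  0.083 -0.001] max [0.588 0.324 0.128]
   rect ((515.5328369140625, 204.0269317626953), (229.79525756835938, 88.92717742919922), 73.70746612548828) z 0.011476208061822812
green 266 mean [0.5154 0.2047 0.1035] min [0.494 0.189 0.01 ] max [0.551 0.259 0.135]
   top [0.4971 0.2106 0.1317] [0.494 0.202 0.13 ] [0.5   0.218 0.135]
red 266 mean [0.5345 0.2691 0.1056] min [ 0.515  0.255 -0.002] max [0.57  0.329 0.133]
   top [0.5174 0.2748 0.1309] [0.515 0.268 0.128] [0.519 0.285 0.133]
yellow 230 mean [0.4949 0.1352 0.1084] min [0.475 0.121 0.083] max [0.516 0.152 0.133]
   top [0.4772 0.1415 0.1311] [0.476 0.135 0.128] [0.48  0.152 0.133]
s0 table z -0.0002744330425499264
blue 753 mean [0.5364 0.202  0.0161] min [0.458 0.087 0.004] max [0.591 0.317 0.039]
   rect ((526.2579956054688, 201.38845825195312), (224.35812377929688, 78.27355194091797), 73.64175415039062) z 0.011980566270582083
green 88 mean [0.519  0.2038 0.1096] min [0.496 0.192 0.089] max [0.54  0.217 0.127]
   top [0.4995 0.2071 0.1254] [0.498 0.203 0.124] [0.502 0.211 0.127]
red 127 mean [0.5389 0.2711 0.1104] min [0.516 0.257 0.088] max [0.561 0.284 0.13 ]
   top [0.5192 0.2766 0.1278] [0.518 0.272 0.125] [0.522 0.282 0.13 ]
yellow 139 mean [0.4998 0.1374 0.1098] min [0.473 0.123 0.088] max [0.521 0.15  0.131]
   top [0.4812 0.1446 0.1282] [0.478 0.137 0.126] [0.485 0.15  0.131]
A 976 0.015283965519479192 ((565.1649169921875, -150.74411010742188), (89.9901123046875, 100.16452026367188), 79.36030578613281)
B 466 0.010708254891169944 ((530.5391845703125, -283.6322021484375), (67.29562377929688, 69.14144134521484), 69.08309936523438)
C 1921 0.020120832212634943 ((376.0998229980469, -164.95248413085938), (117.55149841308594, 130.45089721679688), 64.96656799316406)
```

View pics/crop1.png

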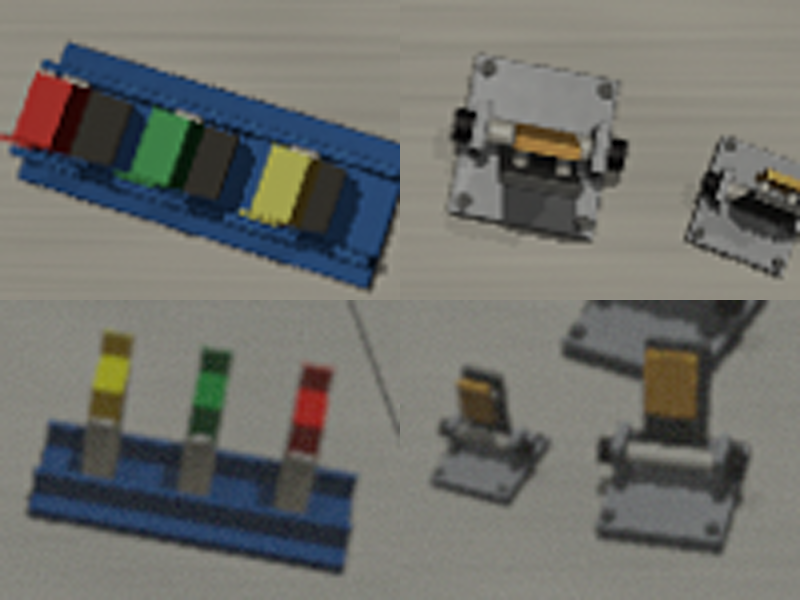

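The crop confirms it. The rack's thumb plates are on the robot side, so the hinge is towards world +x, and the green tube is in the middle. The middle-sized stage (base 100 x 90) is at (565, -151) mm with its brass face towards +x. Green slot axis is about (520, 202) mm, yaw -16.3°; plate top is z≈132 as expected. I'll work out the first move now.

```bash
cat >> h.py <<'E'
def go(pos_mm, yang=None, zdir=None):
    """shift in tool axes (mm) and turn (deg) to bring TCP to pos_mm, tool y heading to yang (deg)"""
    from plant import get_state
    s=get_state(); M=R.from_quat(s['tcp_rot']).as_matrix(); p=np.array(s['eef_pos'])*1000
    d=M.T@(np.array(pos_mm)-p)
    t=None
    if yang is not None:
        a=np.radians(yang); w=M.T@np.array([np.cos(a),np.sin(a),0]); t=np.degrees(np.arctan2(-w[0],w[1]))
    print('t',round(s['time'],2),'pos',p.round(1),'y-ang',np.degrees(np.arctan2(M[1,1],M[0,1])).round(2),'tilt z',M[:,2].round(4)); print('shift',d.round(1),'turn',t)
T0=np.array([520.5,202.4,12.]); ty=np.radians(-16.3)
def tube(x,y,z): # tube frame mm -> world mm
    return T0+np.array([np.cos(ty)*x-np.sin(ty)*y, np.sin(ty)*x+np.cos(ty)*y, z])
E
python3 -c "
from h import *
go([*tube(-62,0,0)[:2],230],73.7); go([*tube(-62,0,0)[:2],121],73.7)"
```

```text
t 0.15 pos [217.7 638.4 230.2] y-ang 71.16 tilt z [-9.0e-04 -1.7e-03 -1.0e+00]
shift [-365.4 -317.6    0.7] turn -2.5388798151879994
t 0.15 pos [217.7 638.4 230.2] y-ang 71.16 tilt z [-9.0e-04 -1.7e-03 -1.0e+00]
shift [-365.5 -317.4  109.7] turn -2.5388798151879994
```

```bash
python3 -m crank '[[[-36,-32,0],-2.5,255],[[-73,-64,0],-2.5,255],[[-110,-96,0],-2.5,255],[[-146,-127,0],-2.5,255],[[-183,-159,0],-2.5,255],[[-220,-191,0],-2.5,255],[[-256,-222,0],-2.5,255],[[-293,-254,0],-2.5,255],[[-330,-286,0],-2.5,255],[[-365,-318,0],-2.5,255]]' 40; python3 -c "
from h import *
go([*tube(-62,0,0)[:2],121],73.7)"
```

```text
time: 1.15
eef_pos: [0.4612, 0.2181, 0.2312]
tcp_rot: [0.142, 0.99, 0.0, 0.0]
contact_force: [0.8, -0.1, -0.3]
opening: -0.001
finger_force: 0.0
t 1.15 pos [461.2 218.1 231.2] y-ang 73.66 tilt z [ 2.e-04  1.e-04 -1.e+00]
shift [  0.7   1.6 110.2] turn -0.043996932228160444
```

```bash
python3 -m crank '[[[0,1,50],0,255],[[0,1.5,100],0,255],[[0,1.5,110],0,255],[[-12,1.5,110],0,255],[[-27,1.5,110],0,255],[[-39,1.5,110],0,255],[[-51,1.5,110],0,255],[[-63,1.5,110],0,255],[[-75,1.5,110],0,255],[[-80,1.5,110],0,255]]'; python3 -c "
from h import *
go([*tube(0,0,0)[:2],200],73.7); grab('scene','s1');grab('wrist','w1')
a=load('s1')['frame'];b=load('w1')['frame'];cv2.imwrite('pics/c2.png',np.hstack([cv2.resize(a[130:230,350:470],(400,333),interpolation=2),cv2.resize(b,(400,250))[:,:].copy() if 0 else cv2.copyMakeBorder(cv2.resize(b,(400,250)),0,83,0,0,0)]))"
```

```text
time: 2.15
eef_pos: [0.542, 0.1988, 0.125]
tcp_rot: [0.142, 0.99, 0.001, 0.004]
contact_force: [-0.4, -0.1, -0.2]
opening: -0.002
finger_force: 0.0
t 2.15 pos [542.  198.8 125. ] y-ang 73.62 tilt z [ 0.0073  0.0011 -1.    ]
shift [ 21.1  -2.4 -75.1] turn -0.07689874221477518
```

View pics/c2.png

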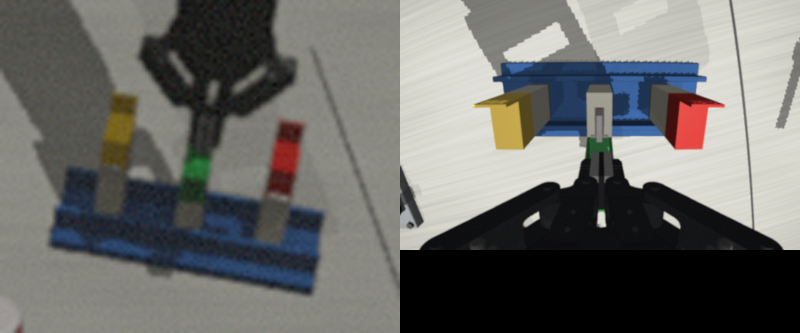

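The cap has tipped back and the slide stands in the middle of the slot, at wrist pixel (320,200). The interface can't tilt the tool directly, so I'll rise and check what the arm does at the edge of its reach.

```bash
python3 -m crank '[[[0,0,-50],0,255],[[20,0,-100],0,150],[[20,0,-120],0,150],[[20,0,-120],0,150]]'; python3 -c "
from h import *
grab('wrist','w2');grab('scene','s2'); go([*tube(0,0,0)[:2],200],73.7)"; python3 -m crank '[[[-50,0,0],0,150],[[-100,0,0],0,150],[[-150,0,0],0,150],[[-200,0,0],0,150],[[-250,0,0],0,150],[[-300,0,0],0,150],[[-350,0,0],0,150],[[-400,0,0],0,150],[[-450,0,0],0,150],[[-500,0,0],0,150]]'; python3 -c "
from h import *
go([*tube(0,0,0)[:2],200],73.7)
from plant import get_state
print(get_state()['qpos'])"
```

```text
time: 2.65
eef_pos: [0.5202, 0.2055, 0.2464]
tcp_rot: [0.142, 0.99, 0.002, 0.004]
contact_force: [-0.3, 0.5, 1.0]
opening: 0.411
finger_force: 0.0
t 2.75 pos [518.2 204.7 240.9] y-ang 73.69 tilt z [-5.e-04 -1.e-04 -1.e+00]
shift [-2.9 -1.6 40.9] turn -0.011386593516915771
time: 3.75
eef_pos: [0.9714, 0.0698, 0.2353]
tcp_rot: [0.143, 0.99, 0.0, -0.001]
contact_force: [1.3, 0.3, 0.1]
opening: 0.416
finger_force: 0.0
t 3.75 pos [971.4  69.8 235.3] y-ang 73.6 tilt z [-2.4e-03  4.0e-04 -1.0e+00]
shift [469.9  -0.   36.4] turn -0.09867768216671852
[-3.21891785e-02  1.11972589e+00  3.25680792e-01  3.38567827e-04
  1.69857663e+00 -1.31673217e+00]
```

```bash
python3 -m crank '[[[-50,0,0],0,150],[[-100,0,0],0,150],[[-150,0,0],0,150],[[-150,0,0],0,150]]'; python3 -c "
from h import *
go([*tube(0,0,0)[:2],200],73.7)
from plant import get_state
print(get_state()['qpos'])"
```

```text
time: 4.15
eef_pos: [0.9959, 0.0314, 0.2201]
tcp_rot: [0.142, 0.99, 0.003, 0.018]
contact_force: [0.7, -0.2, 1.0]
opening: 0.412
finger_force: 0.0
t 4.15 pos [995.9  31.4 220.1] y-ang 73.64 tilt z [ 0.0371  0.0011 -0.9993]
shift [504.7  30.    2.7] turn -0.08117327932377234
[-0.07084591  1.20274305  0.21038523  0.00372066  1.69155828 -1.35542216]
```

```bash
python3 -m crank '[[[50,0,0],0,150],[[100,0,0],0,150],[[100,0,0],0,150]]'; python3 -c "
from h import *
go([*tube(0,0,0)[:2],200],73.7)
from plant import get_state
print(get_state()['qpos'])"
```

```text
time: 4.45
eef_pos: [0.9, 0.0605, 0.2201]
tcp_rot: [0.142, 0.99, 0.004, 0.021]
contact_force: [1.6, 0.3, 1.0]
opening: 0.414
finger_force: 0.0
t 4.45 pos [900.   60.5 220.1] y-ang 73.66 tilt z [ 0.0436  0.0011 -0.9991]
shift [404.6  29.1   3.7] turn -0.07213854871190485
[-0.04578948  0.80097654  0.87304461  0.00315954  1.42410334 -1.33150822]
```

The tool tilts outward against the reach limit and keeps that tilt, so I can ratchet to the lean I need. Next I'll measure the face plane and the slide's top.

```bash
cat > m2.py <<'E'
from h import *
sy=np.radians(-10.64); S0=np.array([.56516,-.15074,0]); Rz=np.array([[np.cos(sy),np.sin(sy),0],[-np.sin(sy),np.cos(sy),0],[0,0,1]])
for tag,roi in(('t0',(185,247,328,388)),('s0',(165,232,255,308))):
    c=load(tag);W=cloud(c);v0,v1,u0,u1=roi
    f=c['frame'][v0:v1,u0:u1];hsv=cv2.cvtColor(f,cv2.COLOR_BGR2HSV);P=W[v0:v1,u0:u1]
    m=(hsv[...,0]>10)&(hsv[...,0]<28)&(hsv[...,1]>110)&(P[...,2]>.045)
    m2=cv2.erode(m.astype(np.uint8),np.ones((3,3)))>0
    for k,mm in(('all',m),('erode',m2)):
        Q=P[mm]
        if len(Q)<10: print(tag,k,len(Q));continue
        L=(Q-S0)@Rz.T; c0=np.median(L,0)
        for _ in range(4):
            n=np.linalg.svd(L-L.mean(0),full_matrices=False)[2][2]; n*=np.sign(n[0]); r=(L-L.mean(0))@n
            L=L[abs(r)<max(.002,2*r.std())] if len(L)>12 else L
        print(tag,k,len(Q),'mean(stage)',(L.mean(0)*1000).round(1),'n',n.round(3),'tilt',np.arcsin(n[2]).round(3),'yaw',np.degrees(np.arctan2(n[1],n[0])).round(1),'rms',(r.std()*1000).round(2),'min',(L.min(0)*1000).round(),'max',(L.max(0)*1000).round())
c=load('w2');W=cloud(c);L=(W*1000-T0)@np.array([[np.cos(ty),-np.sin(ty),0],[np.sin(ty),np.cos(ty),0],[0,0,1]])
near=(abs(L[...,0])<35)&(abs(L[...,1])<20)
for a,b in((64,75),(84,100)):
    m=near&(L[...,2]>a)&(L[...,2]<b); Q=L[m]; print('z',a,b,len(Q),np.median(Q,0).round(1),np.percentile(Q,[3,97],axis=0).round(1).tolist())
E
python3 m2.py; python3 -c "
import cv2;b=cv2.imread('pics/w2.png');a=cv2.imread('pics/s2.png')
import numpy as np
cv2.imwrite('pics/c3.png',np.hstack([cv2.resize(b[60:360,180:480],(500,500),interpolation=2),cv2.resize(a[150:230,365:445],(300,300),interpolation=2).repeat(1,0) if 0 else cv2.copyMakeBorder(cv2.resize(a[150:230,365:445],(300,300),interpolation=2),0,200,0,0,0)]))"
```

```text
t0 all 107 mean(stage) [-10.7  -0.4 111.5] n [0.912 0.018 0.411] tilt 0.423 yaw 1.2 rms 1.96 min [-19. -18.  80.] max [  1.  17. 123.]
t0 erode 58 mean(stage) [-11.9  -0.3 116. ] n [0.906 0.003 0.424] tilt 0.437 yaw 0.2 rms 1.41 min [-17. -15.  97.] max [ -4.  14. 123.]
s0 all 207 mean(stage) [-5.100e+00  1.000e-01  1.032e+02] n [ 0.944 -0.004  0.331] tilt 0.337 yaw -0.2 rms 1.9 min [-15. -18.  82.] max [  4.  18. 124.]
s0 erode 141 mean(stage) [ -5.4   0.8 103.6] n [ 0.955 -0.005  0.297] tilt 0.302 yaw -0.3 rms 1.92 min [-14. -13.  83.] max [  3.  14. 124.]
z 64 75 1005 [-5.3  1.  69.3] [[-24.3, -10.0, 65.3], [21.6, 11.0, 72.7]]
z 84 100 164 [ 0.8  0.3 92.9] [[-10.6, -9.6, 84.7], [34.2, 10.0, 94.3]]
```

View pics/c3.png

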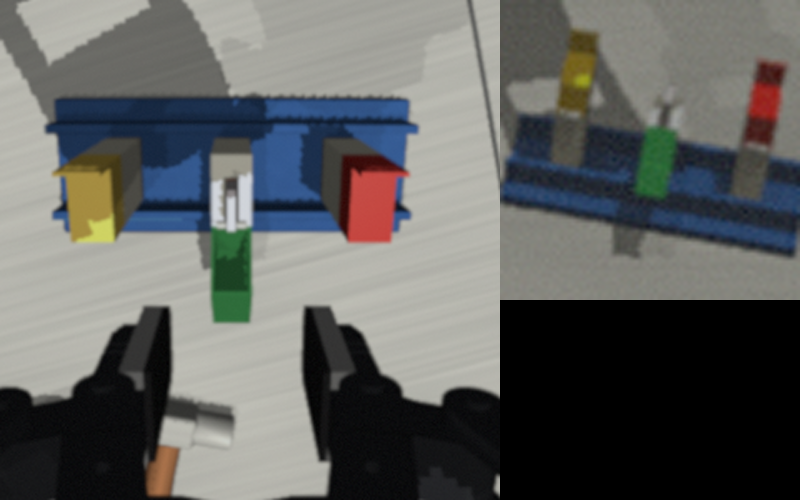

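The picture shows the green cap fully open, hanging behind the tube, with the slide upright in the slot at crop (231,200). Red and yellow are shut. The slide top measures 94 mm above the tube origin, matching the spec. Now back over the tube.

```bash
python3 -m crank '[[[50,4,0],0,160],[[100,8,0],0,160],[[150,12,0],0,160],[[200,16,0],0,160],[[250,20,0],0,160],[[300,24,0],0,160],[[350,28,0],0,160],[[395,29,4],0,160],[[403,29,4],0,160],[[403,29,4],0,160]]'; python3 -c "
from h import *
go([*tube(0.8,0.4,0)[:2],86.5],73.7)"
```

```text
time: 5.45
eef_pos: [0.5214, 0.2029, 0.2023]
tcp_rot: [0.141, 0.99, 0.004, 0.021]
contact_force: [0.2, 0.8, -0.3]
opening: 0.372
finger_force: 0.0
t 5.45 pos [521.4 202.9 202.3] y-ang 73.81 tilt z [ 0.0419  0.0027 -0.9991]
shift [  4.6  -2.  115.7] turn 0.07864191512610397
```

```bash
python3 -m crank '[[[4.5,-2,45],0,160],[[4.5,-2,85],0,160],[[4.5,-2,110],0,160],[[4.5,-2,115],0,160],[[4.5,-2,115],0,160],[[4.5,-2,115],0,255],[[4.5,-2,115],0,255],[[4.5,-2,115],0,255],[[4.5,-2,115],0,255],[[4.5,-2,115],0,255]]' 60; python3 -c "
from h import *
go([*tube(0.8,0.4,0)[:2],220],73.7); grab('wrist','w3')"
```

```text
time: 6.45
eef_pos: [0.5228, 0.2015, 0.0863]
tcp_rot: [0.142, 0.99, 0.004, 0.02]
contact_force: [-0.1, -0.3, 5.6]
opening: 0.04
finger_force: 62.7
t 6.45 pos [522.8 201.5  86.3] y-ang 73.69 tilt z [ 0.0407  0.002  -0.9992]
shift [  -3.5    2.4 -133.7] turn -0.04258269555359427
```

View pics/w3.png

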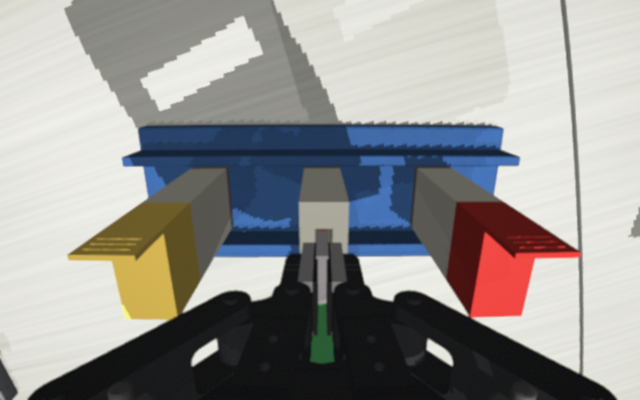

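The pads grip the slide centrally at (322,270); red and yellow are still shut. Next is a straight vertical lift.

```bash
python3 -m crank '[[[-0.8,0.3,-20],0,255],[[-2,0.7,-50],0,255],[[-3.3,1.2,-85],0,255],[[-4.6,1.7,-120],0,255],[[-5.8,2.2,-150],0,255],[[-7,2.5,-180],0,255],[[-7,2.5,-180],0,255],[[-7,2.5,-180],0,255]]' 80; python3 -c "
from h import *
a=np.radians(-10.64);S=np.array([565.2,-150.7]);e=np.array([np.cos(a),np.sin(a)]);n=np.array([-e[1],e[0]])
p=S+190*e-75*n
go([*p,265],-10.64)"
```

```text
time: 7.3
eef_pos: [0.5217, 0.2014, 0.2642]
tcp_rot: [0.142, 0.99, 0.003, 0.018]
contact_force: [0.1, -0.1, -1.2]
opening: 0.036
finger_force: 80.1
t 7.3 pos [521.7 201.4 264.2] y-ang 73.67 tilt z [ 0.0363  0.0016 -0.9993]
shift [-337.2 -381.5    6.3] turn 84.31034835427091
```

```bash
python3 -m crank '[[[-34,-38,0],8.4,255],[[-67,-76,1],16.8,255],[[-101,-114,2],25.2,255],[[-135,-152,2],33.6,255],[[-168,-190,3],42,255],[[-202,-229,4],50.5,255],[[-236,-267,5],59,255],[[-270,-305,5],67.4,255],[[-303,-343,6],75.8,255],[[-337,-381,6],84.3,255]]'; python3 -m crank '[[[0,0,0],0,255],[[0,0,0],0,255]]'; python3 -c "
from h import *
go([750,-260,265],-10.64);c=grab('wrist','w4');print(c['origin'],R.from_quat(c['orientation']).as_matrix().round(3).tolist())"
```

```text
time: 8.3
eef_pos: [0.7338, -0.2526, 0.2608]
tcp_rot: [0.772, 0.636, 0.013, 0.008]
contact_force: [0.6, 0.2, -0.1]
opening: 0.033
finger_force: 80.2
time: 8.5
eef_pos: [0.7332, -0.2521, 0.2599]
tcp_rot: [0.77, 0.638, 0.013, 0.008]
contact_force: [-0.2, 1.3, -0.9]
opening: 0.033
finger_force: 80.2
t 8.5 pos [ 733.2 -252.1  259.9] y-ang -10.74 tilt z [ 0.0293  0.0046 -0.9996]
shift [-4.6 18.1 -4.7] turn -0.08193691124707998
[ 0.74267923 -0.18309798  0.40238875] [[0.982, -0.186, -0.024], [-0.186, -0.945, -0.27], [0.027, 0.27, -0.962]]
```

View pics/w4.png

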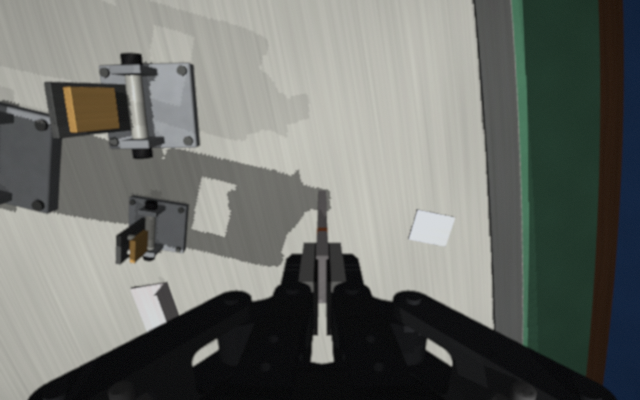

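The slide is held with its band at (322,228) and tip at (322,192). The middle stage's brass face shows at (92,108), well exposed. Fitting the face plane, base and slide next.

```bash
cat > m3.py <<'E'
from h import *
from plant import get_state
c=load('w4');W=cloud(c)*1000; hsv=cv2.cvtColor(c['frame'],cv2.COLOR_BGR2HSV)
def fit(m,k):
    Q=W[m]
    Q=Q[~np.isnan(Q[:,0])]
    for _ in range(6):
        mu=Q.mean(0); n=np.linalg.svd(Q-mu,full_matrices=False)[2][2]; r=(Q-mu)@n; Q=Q[abs(r)<max(1.0,2*r.std())]
    n*=np.sign(n[0]); print(k,len(Q),'mu',mu.round(1),'tilt',np.arcsin(n[2]).round(4),'yaw',np.degrees(np.arctan2(n[1],n[0])).round(2),'rms',r.std().round(2)); return mu,n,Q
v=np.zeros(hsv.shape[:2],bool); v[78:140,55:128]=True
m=v&(hsv[...,0]>10)&(hsv[...,0]<28)&(hsv[...,1]>110)
mu,n,Q=fit(cv2.erode(m.astype(np.uint8),np.ones((5,5)))>0,'brass')
mu,n,Q=fit(cv2.erode(m.astype(np.uint8),np.ones((9,9)))>0,'brass9')
# rectangle centre in plane using all brass pixels near plane
A=W[m]; A=A[abs((A-mu)@n)<3]; yv=np.cross([0,0,1.],n); yv/=np.linalg.norm(yv); zv=np.cross(n,yv)
q=np.c_[(A-mu)@yv,(A-mu)@zv]; rr=cv2.minAreaRect(q.astype(np.float32)); print('rect',rr,np.percentile(q,[1,99],axis=0).round(1).tolist())
pc=np.percentile(q,[1,99],axis=0).mean(0); mid=mu+pc[0]*yv+pc[1]*zv; print('face_mid',mid.round(1),'n',n.round(4))
B=np.zeros_like(v); B[50:160,95:205]=True; P=W[B]; P=P[(P[:,2]>13)&(P[:,2]<19)]; rb=cv2.minAreaRect(P[:,:2].astype(np.float32)); print('base',rb,np.median(P[:,2]))
# slide in tool frame
s=get_state(); M=R.from_quat(s['tcp_rot']).as_matrix(); p=np.array(s['eef_pos'])*1000
T=(W-p)@M; sl=np.zeros_like(v); sl[180:262,305:340]=True
q=T[sl&(abs(T[...,1])<12)&(T[...,2]>-5)&(T[...,2]<80)&(abs(T[...,0])<25)]
print('slide pts',len(q),np.percentile(q,[2,50,98],axis=0).round(1).tolist())
for z0 in range(0,70,10):
    k=q[(q[:,2]>z0)&(q[:,2]<=z0+10)]
    if len(k): print(z0,len(k),np.median(k,0).round(2),np.percentile(k[:,1],[10,90]).round(1))
E
python3 m3.py
```

```text
brass 1505 mu [ 559.7 -151.6  103.7] tilt 0.3189 yaw -11.0 rms 0.54
brass9 1268 mu [ 559.3 -151.6  104.8] tilt 0.3222 yaw -11.04 rms 0.52
rect ((-0.24479293823242188, -3.8070316314697266), (36.07117462158203, 46.505191802978516), 1.1777875423431396) [[-17.6, -25.2], [17.4, 18.4]]
face_mid [ 560.4 -151.9  101.6] n [ 0.931  -0.1816  0.3167]
base ((566.321533203125, -153.10882568359375), (89.40798950195312, 100.82489013671875), 79.19554138183594) 15.358101529363788
slide pts 572 [[9.5, -4.9, -4.6], [12.4, 0.4, 16.7], [14.2, 6.1, 66.3]]
0 110 [11.97  0.28  4.83] [-1.8  2.3]
10 80 [12.34  0.25 15.15] [-1.5  1.9]
20 70 [12.67  0.23 25.09] [-1.6  2.1]
30 61 [12.98  0.45 34.7 ] [-1.7  2.1]
40 53 [13.42 -0.1  44.43] [-1.8  2.1]
50 42 [13.81  0.14 55.59] [-1.8  2.1]
60 36 [14.17  0.12 64.72] [-1.7  1.9]
```

The face tilt is 0.320 rad, its normal's yaw is about -11°, and face_mid is (560.3, -151.8, 101.5), which agrees with the geometry from the base (101.4 expected). Slide in the hand: centre line at tool x≈+2.4, y≈0.15 at the foot, lower end about 68 mm ahead of the TCP. Now moving out along the stage's heading to ratchet the tilt.

```bash
cat >> h.py <<'E'
N=np.array([np.cos(.320)*np.cos(np.radians(-10.9)),np.cos(.320)*np.sin(np.radians(-10.9)),np.sin(.320)])
def tilt():
    from plant import get_state
    s=get_state(); M=R.from_quat(s['tcp_rot']).as_matrix(); d=M.T@N
    zs=np.array([-np.sin(.32)*N[0]/np.cos(.32),-np.sin(.32)*N[1]/np.cos(.32),np.cos(.32)])
    print('t',round(s['time'],2),'p',(np.array(s['eef_pos'])*1000).round(1),'q',s['qpos'].round(3),'tilt to go',np.arctan2(d[2],d[1]).round(4),'turn deg',np.degrees(np.arctan2(-d[0],d[1])).round(2),'len err',(M.T@zs)[0].round(3),'ysum',M[:,1].round(3))
E
python3 -m crank '[[[27,45,0],0,255],[[54,90,0],0,255],[[81,135,0],0,255],[[108,180,0],0,255],[[108,220,0],0,255],[[108,260,0],0,255]]' >/dev/null; python3 -c "
from h import *
tilt()"; python3 -m crank '[[[0,50,0],0,255],[[0,100,0],0,255],[[0,150,0],0,255]]' ; python3 -c "
from h import *
tilt()"; python3 -m crank '[[[0,50,0],0,255]]' >/dev/null; python3 -c "
from h import *
tilt()"; python3 -m crank '[[[0,50,0],0,255]]' >/dev/null; python3 -c "
from h import *
tilt()"
```

```text
t 9.15 p [ 972.3 -181.7  266.3] q [-0.29   1.156  0.21   0.014  1.722 -0.107] tilt to go -0.2647 turn deg 0.38 len err 0.011 ysum [ 0.982 -0.18   0.055]
time: 9.45
eef_pos: [0.9842, -0.1865, 0.2491]
tcp_rot: [0.768, 0.639, 0.031, 0.031]
contact_force: [-0.5, 0.7, 0.7]
opening: 0.037
finger_force: 80.3
t 9.45 p [ 984.2 -186.5  249.1] q [-0.292  1.174  0.211  0.017  1.672 -0.106] tilt to go -0.2334 turn deg 0.22 len err 0.009 ysum [ 0.979 -0.183  0.087]
t 9.55 p [ 992.7 -188.7  246.6] q [-0.293  1.178  0.21   0.02   1.637 -0.105] tilt to go -0.2015 turn deg 0.19 len err 0.008 ysum [ 0.976 -0.183  0.118]
t 9.65 p [1000.9 -190.4  241.7] q [-0.293  1.183  0.21   0.022  1.603 -0.105] tilt to go -0.1736 turn deg 0.17 len err 0.008 ysum [ 0.972 -0.183  0.146]
```

```bash
python3 -m crank '[[[0,50,0],0,255]]' >/dev/null; python3 -m crank '[[[0,50,0],0,255]]' >/dev/null; python3 -m crank '[[[0,50,0],0,255]]' >/dev/null; python3 -m crank '[[[0,50,0],0,255]]' >/dev/null;  python3 -c "
from h import *
tilt()"; python3 -m crank '[[[0,0,0],0,255],[[0,0,0],0,255],[[0,0,0],0,255]]' ; python3 -c "
from h import *
tilt()"
```

```text
t 10.05 p [1030.1 -195.7  236.3] q [-0.292  1.195  0.21   0.034  1.482 -0.105] tilt to go -0.0634 turn deg 0.15 len err 0.008 ysum [ 0.95  -0.18   0.254]
time: 10.35
eef_pos: [1.0296, -0.1959, 0.2335]
tcp_rot: [0.764, 0.633, 0.083, 0.095]
contact_force: [0.2, 0.2, 0.1]
opening: 0.04
finger_force: 80.3
t 10.35 p [1029.6 -195.9  233.5] q [-0.292  1.197  0.21   0.033  1.484 -0.105] tilt to go -0.0677 turn deg 0.12 len err 0.008 ysum [ 0.951 -0.18   0.25 ]
```

```bash
python3 -m crank '[[[0,50,0],0,255]]' >/dev/null; python3 -m crank '[[[0,50,0],0,255]]' >/dev/null; python3 -m crank '[[[0,0,0],0,255],[[0,0,0],0,255]]' >/dev/null; python3 -c "
from h import *
tilt()"; python3 -m crank '[[[0,-40,0],0,255],[[0,-80,0],0,255],[[0,-80,0],0,255]]' ; python3 -c "
from h import *
tilt()"
```

```text
t 10.75 p [1042.1 -198.1  239.2] q [-0.292  1.195  0.21   0.039  1.431 -0.105] tilt to go -0.0125 turn deg 0.13 len err 0.008 ysum [ 0.936 -0.178  0.303]
time: 11.05
eef_pos: [0.9657, -0.1836, 0.2129]
tcp_rot: [0.761, 0.631, 0.1, 0.115]
contact_force: [0.5, -0.7, 0.6]
opening: 0.033
finger_force: 80.3
t 11.05 p [ 965.7 -183.6  212.9] q [-0.301  0.857  0.817  0.045  1.165 -0.126] tilt to go -0.0142 turn deg 0.11 len err 0.008 ysum [ 0.937 -0.178  0.301]
```

```bash
cat >> h.py <<'E'
MID=np.array([560.3,-151.8,101.5]); FOOT=np.array([2.45,0.15,46.3])
def foot(off,along=0):
    """shift (tool axes) so that the slide surface is off mm in front of the unsunk face"""
    from plant import get_state
    s=get_state(); M=R.from_quat(s['tcp_rot']).as_matrix(); p=np.array(s['eef_pos'])*1000
    f=p+M@FOOT; t=MID+(off+2.5)*N; print('t',round(s['time'],2),'gap now',((f-MID)@N-2.5).round(1),'shift',(M.T@(t-f)).round(1),'F',(np.array(s['contact_force'])).round(2),'F.n',(np.array(s['contact_force'])@N).round(2))
E
python3 -c "
from h import *
foot(60);foot(0)"
```

```text
t 11.05 gap now 415.6 shift [ -47.  -356.7  -63. ] F [ 0.52 -0.71  0.62] F.n 0.8
t 11.05 gap now 415.6 shift [ -46.8 -416.6  -62.1] F [ 0.52 -0.71  0.62] F.n 0.8
```

```bash
python3 -m crank '[[[-6,-45,-10],0,255],[[-12,-90,-20],0,255],[[-18,-135,-30],0,255],[[-24,-180,-40],0,255],[[-30,-225,-50],0,255],[[-36,-270,-56],0,255],[[-42,-315,-60],0,255],[[-47,-345,-63],0,255],[[-47,-357,-63],0,255],[[-47,-357,-63],0,255]]'; python3 -m crank '[[[0,0,0],0,255],[[0,0,0],0,255]]' 100 >/dev/null;python3 -c "
from h import *
tilt();foot(10);c=grab('wrist','w5');grab('scene','s5')
from plant import get_state
W=cloud(c)*1000;s=get_state();M=R.from_quat(s['tcp_rot']).as_matrix();p=np.array(s['eef_pos'])*1000;T=(W-p)@M
sl=np.zeros(T.shape[:2],bool);sl[180:262,305:340]=True
q=T[sl&(abs(T[...,1])<4)&(T[...,2]>0)&(T[...,2]<80)&(abs(T[...,0])<20)]
for z0 in range(0,70,15):
    k=q[(q[:,2]>z0)&(q[:,2]<=z0+15)]
    if len(k): print(z0,len(k),np.median(k,0).round(2))
print(q[:,2].max())
b=c['frame'];a=load('s5')['frame'];cv2.imwrite('pics/c5.png',np.hstack([cv2.resize(b[100:300,100:400],(450,300)),cv2.resize(a[120:240,225:365],(350,300),interpolation=2)]))"
```

```text
time: 12.05
eef_pos: [0.6045, -0.1631, 0.1663]
tcp_rot: [0.761, 0.63, 0.1, 0.115]
contact_force: [-0.3, 0.5, -0.1]
opening: 0.037
finger_force: 80.3
t 12.25 p [ 607.2 -163.8  167.6] q [-0.46   0.095  1.942  0.122  0.811 -0.345] tilt to go -0.0107 turn deg 0.15 len err 0.008 ysum [ 0.936 -0.177  0.304]
t 12.25 gap now 63.8 shift [  0.3 -53.8   1.9] F [-0.23 -0.5  -0.  ] F.n -0.13
0 139 [13.29  0.4   6.1 ]
15 110 [13.82  0.37 21.95]
30 84 [14.34  0.35 36.56]
45 66 [14.91  0.61 51.73]
60 32 [15.41  0.61 63.78]
68.41206359647514
```

View pics/c5.png

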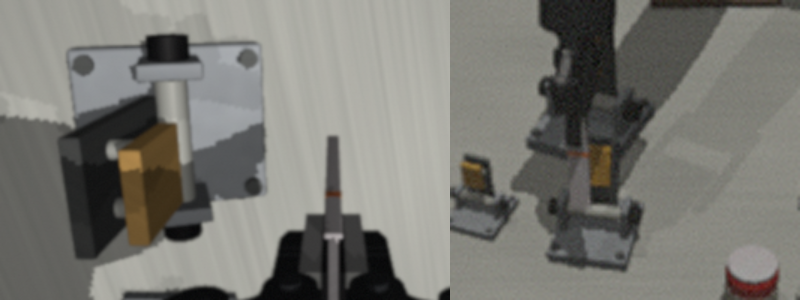

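The slide hangs parallel in front of the brass face, with the face at crop (155,185) and the slide at (333,200). I'll fit the face again in the tool frame for the final approach.

Run:
```python
from h import *
from plant import get_state
c=load('w5');W=cloud(c)*1000;s=get_state();M=R.from_quat(s['tcp_rot']).as_matrix();p=np.array(s['eef_pos'])*1000
hsv=cv2.cvtColor(c['frame'],cv2.COLOR_BGR2HSV);m=(hsv[...,0]>10)&(hsv[...,0]<28)&(hsv[...,1]>110)
v=np.zeros_like(m);v[178:268,175:222]=True;m&=v
T=(W-p)@M
for er in(3,7):
    Q=T[cv2.erode(m.astype(np.uint8),np.ones((er,er)))>0];Q=Q[~np.isnan(Q[:,0])]; mu=np.median(Q,0);Q=Q[abs(Q[:,1]-mu[1])<8]
    for _ in range(8):
        mu=Q.mean(0);n=np.linalg.svd(Q-mu,full_matrices=False)[2][2];n*=np.sign(n[1]);r=(Q-mu)@n;Q=Q[abs(r)<max(1,2*r.std())]
    print(len(Q),'mu tool',mu.round(1),'n tool',n.round(4),'rms',r.std().round(2),'ext',Q.min(0).round(1),Q.max(0).round(1))
print('mid in tool',(M.T@(MID-p)).round(1),'N tool',(M.T@N).round(4))
```

```text
1491 mu tool [  4.8 -65.6  42.7] n tool [ 0.0036  0.9997 -0.0235] rms 0.31 ext [-13.5 -67.   25.5] [ 21.1 -64.6  65.7]
1289 mu tool [  5.9 -65.6  41. ] n tool [ 0.0027  0.9997 -0.0247] rms 0.32 ext [-12.  -67.   25.5] [ 21.1 -64.7  62.5]
mid in tool [  2.6 -65.4  47.9] N tool [-0.0026  0.9999 -0.0119]
```

```bash
python3 -m crank '[[[0,-25,0.5],0,255],[[0,-45,1],0,255],[[0,-57,1],0,255],[[0,-60,1],0,255],[[0,-60,1],0,255],[[0,-60,1],0,255]]' 120|grep force; python3 -c "
from h import *
foot(0)"; python3 -m crank '[[[0,-2,0],0,255],[[0,-4,0],0,255],[[0,-4,0],0,255],[[0,-4,0],0,255]]' |grep contact; python3 -c "
from h import *
foot(0);tilt()"
```

```text
contact_force: [0.0, -0.1, -0.0]
finger_force: 108.5
t 12.95 gap now 2.9 shift [ 0.4 -2.9  1. ] F [ 0.   -0.05 -0.05] F.n -0.0
contact_force: [2.7, -0.8, -0.3]
t 13.35 gap now -1.3 shift [0.3 1.3 1. ] F [ 2.68 -0.79 -0.31] F.n 2.54
t 13.35 p [ 546.5 -152.3  146.8] q [-0.495 -0.016  2.1    0.142  0.769 -0.395] tilt to go -0.0107 turn deg 0.12 len err 0.007 ysum [ 0.936 -0.178  0.304]
```

```bash
python3 -m crank '[[[0,-1.5,0],0,255],[[0,-3.3,0],0,255],[[0,-3.3,0],0,255],[[0,-3.3,0],0,255],[[0,-3.3,0],0,255]]' |grep force; python3 -c "
from h import *
foot(0);tilt();c=grab('wrist','w6');grab('scene','s6')
from plant import get_state
W=cloud(c)*1000;s=get_state();M=R.from_quat(s['tcp_rot']).as_matrix();p=np.array(s['eef_pos'])*1000;T=(W-p)@M
sl=np.zeros(T.shape[:2],bool);sl[150:262,305:345]=True
q=T[sl&(abs(T[...,1])<3)&(T[...,2]>0)&(T[...,2]<80)&(abs(T[...,0])<20)&(T[...,0]>9)]
for z0 in range(0,75,15):
    k=q[(q[:,2]>z0)&(q[:,2]<=z0+15)]
    if len(k): print(z0,len(k),np.median(k,0).round(2))
b=c['frame'];a=load('s6')['frame'];cv2.imwrite('pics/c6.png',np.hstack([cv2.resize(b[130:280,240:390],(500,500),interpolation=2),cv2.copyMakeBorder(cv2.resize(a[140:230,240:330],(300,300),interpolation=2),0,200,0,0,0)]))"
```

```text
contact_force: [4.8, -1.0, 1.1]
finger_force: 108.3
t 13.85 gap now -4.8 shift [0.4 4.8 1. ] F [ 4.79 -0.97  1.05] F.n 4.97
t 13.85 p [ 543.3 -151.8  145.8] q [-0.497 -0.022  2.108  0.143  0.768 -0.398] tilt to go -0.0109 turn deg 0.12 len err 0.007 ysum [ 0.936 -0.178  0.304]
0 142 [13.4   0.32  6.69]
15 148 [13.92 -0.19 24.29]
30 83 [14.54  0.33 37.25]
45 74 [15.18  0.34 51.03]
60 32 [15.52  0.65 63.46]
```

View pics/c6.png

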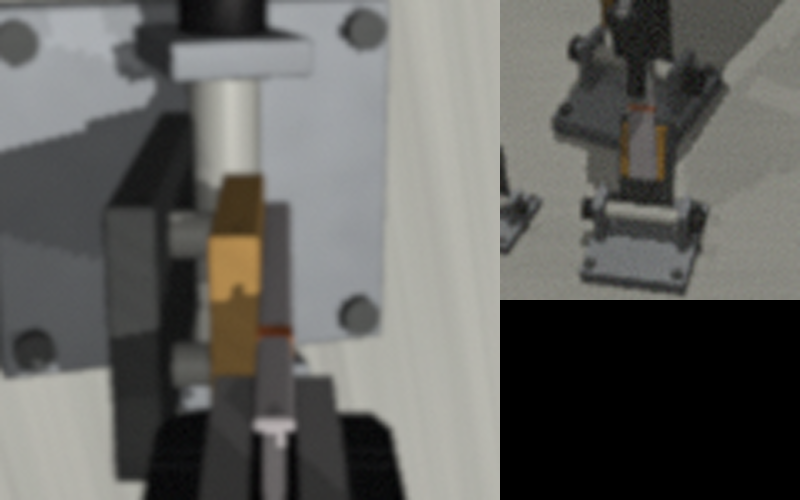

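The slide lies flush and centred on the brass: the scene crop shows brass either side, about (622) to (665), with the slide between. Force is 5.0 N (about 4–5 mm sunk) and the fingers sit above the plate. Handing in.

```bash
python3 -m crank '[[[0,0,0],0,255],[[0,0,0],0,255],[[0,0,0],0,255]]' |grep force; python3 -c "
from plant import ctrl
print(ctrl.sign_off())"
```

```text
contact_force: [3.9, -1.6, 2.3]
finger_force: 108.6
the job is handed in; nothing more can be done
None
```

I handed the job in at about 14 s, with no verdict returned: the green cap is open, and the slide is still gripped and pressed flush on the middle-sized stage at about 5 N (roughly 4–5 mm sunk, estimated from force and position); red and yellow looked shut when last viewed, and I never moved close to the hammer, offcut or tin.

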